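# Shut and lock the air-filter box

## Robot

A 6-joint arm with a two-finger parallel gripper is mounted at the origin on the work surface. World frame = base frame: x ahead of the robot, y to its left, z up, the work surface at z = 0. Lengths are in mm, angles in rad, forces in N, time in s.
With the tool pointing down it reaches from about 400 to 825 mm from the base axis. Payload 7 kg.
Tool frame: the origin (TCP) lies on the centre line of the jaws, within the pads' length; the fingertips stand r.finger_overhang ahead of it and the grasp point (between the pads) lies 8 mm behind it (r.finger_overhang is the distance from the TCP to the fingertips, in mm); z points along the fingers, y is the line along which they close (so a half turn about z gives the same grasp; the last joint's range is limited). The gripper opens to 88 mm and grips with 3 to 60 N. Pads are 19 mm wide; open, the fingers measure 130 mm over their backs; the gripper's body (78 mm by 193 mm) begins 47 mm behind the grasp point.
Start: joints at [1.616, 0.359, 0.012, 0, -1.224, -0.288], TCP at [162.295, 655.176, 237.561] pointing down, gripper open.
Joint ranges: [-3.07, 3.07], [-1.43, 2.12], [-1.02, 1.25], [-3.03, 1.67], [-3.05, -0], [-3.03, 3.03]. Speed limits (rad/s): [2.39, 2.39, 3.01, 3.14, 3.14, 3.14].

## Interface

Orientations are given as a rotation vector (axis times angle).
In Python, from plant import r gives the robot as it stands. The module is installed in compiled form; this text tells all that it offers.
- The arm moves only by the tool move_arm, never from a script. Its argument "steps" is text: rows parted by semicolons, each of 5 numbers parted by spaces: the closure, from -1 (fully open) to 1 (shut), then the shift along the tool's x, y, z scaled (see below), then the turn about the tool's z scaled (see below). In form: hand tx ty tz spin; .... A call has 1 to 8 rows; each row is the pose to reach, as a shift and turn from the pose commanded when the call began, along the tool's axes at that moment; what a row does not reach only later rows make up. The controller multiplies each number of a shift by 0.5 m and each number of a turn by 2 rad. A row lasts 1/10 s, in which the tool goes at most 50 mm and 8.59 degrees, less where a joint would pass 70% of its speed; a pose out of reach is approached as far as the arm can. A call with a number of a shift or a turn outside -1 to 1 is refused whole. A call with a gripper value outside its range is refused whole. The fingers move at their own pace and stop on an object; "squeeze" is the grip in N (left out, the last holds). Time passes only in rows, so rows that repeat a pose let the fingers close. It gives the time, the measured TCP pose, the force, the opening and the grip force at its end, in the units of the state.
- r.get_obs(): the state, without advancing time (a new reading comes with each control period).
- r.snapshot(name): name is "scene" or "side" or "wrist"; returns a dict with "image" (400x640x3 uint8, red, green, blue), "mtx" (3x3 intrinsics, pixels), "R" (3x3) and "t" (3): a world point X has camera coordinates R X + t; the wrist camera has in their place "mount" (4x4, takes a point from camera to tool coordinates, whose origin is the TCP and whose axes are the flange's). Camera axes: x right, y down, z forward; pixel columns grow to the right and rows downward; lengths in mm; the calibration is good to about 2 mm. A picture is of the moment at which its call begins: read the wrist's pose just before it. There is no depth.
- r.finish_job(): hands the job in; it is judged then, once.
The state is a dict: "t": time; "qpos": joint angles; "qd": joint speeds; "tau": joint torques, N m; "tool_pos": TCP position; "eef_rot": TCP orientation; "ft_force": force on the tool from outside, world axes, zero at the start; "moment": the same for the moment, N m; "grip_width": finger opening in mm; "gripper_force": force on a finger pad.
Only numpy, scipy, OpenCV 4.12 (cv2) and the standard library are available. Lean on these libraries where they do the work, as an engineer would, in place of code of your own. Each camera call takes 0.05 s, during which the arm holds its last target. There are 200 camera calls.

## Task

Push the raised cover of the green air-filter box down until it is fully shut, then set a fingertip in the slot of the yellow cam on it and turn the cam clockwise (seen from above) all the way to its stop, so that the cover is locked, and draw the hand clear. Shut the cover before turning the cam; lift nothing, and leave the things around the box where they lie.

Things in the scene. Friction and masses are not known exactly. Their poses are not given: they have to be found in the camera images.
- housing: Green air-filter box on a plywood base board, fixed, turned up to 0.4 rad. Origin: centre of the board's underside, on the bench; z up, x from the front (robot side) to the hinge side. Board 240 (x) x 420 (y) x 15 mm; box 190 x 240 mm, rim 115 mm above the bench. Hinge line: along y, at x = +100 mm, 115 mm above the bench. Inlet stub on its +y side, 56 mm diameter, 35 mm long.
- cover (a joint): Hinge of the cover, rad: 0 = fully shut, flat on the rim; grows as the free edge rises; starts at 0.3 to 0.65. Stiff: stays where left; a push of a few N near the free edge moves it. The cover is a green plate 10 mm thick, 250 mm along the hinge, reaching 200 mm from the hinge line to its free edge (robot side); its underside contains the hinge line.
- cover_edge (a point): Point on the cover's top face, midway along its free edge, 15 mm in from it, 185 mm from the hinge line: on a free flat strip to push on, 37 mm wide between collar and edge. x axis: from free edge to hinge; y along the hinge; z out of the top face.
- cam (a joint): Turn of the cam, rad: 0 = open (slot parallel to the hinge, towards the red marks on the collar); grows clockwise seen from above; 1.571 = locked, at a hard stop (slot towards the green marks). Starts at 0 to 0.3; friction about 0.15 N m; stays where left. With the cover shut a tongue under it runs beneath a catch; with the cover raised it would foul.
- slot (a point): Centre of the slot's floor, on the cam's axis, 105 mm from the hinge line, 5 mm above the cover's top face. Turns with the cam: y along the slot, x across, z up. Slot 34 mm wide, 16 mm deep, 100 mm long, between two yellow half-moons. A fixed black collar (inside 104, outside 116 mm) rises 17 mm above the slot floor. Turn with a fingertip 28 mm off the axis, carried round in an arc.
- filler_cap: Red filler cap, 48 mm diameter, 28 mm high, loose on the base board beside the box on its -y side. Origin: centre of the underside. Leave alone.
- bearing: Steel bearing ring, 40 mm diameter, 14 mm high, loose on the base board beside the box on its +y side. Origin: centre of the underside. Leave alone.
- hammer: Hammer lying loose on the bench to the right (-y). Origin on the underside. Leave alone.
- wrench: Wrench lying loose on the bench to the left (+y). Origin on the underside. Leave alone.
- oil_tin: Blue tin, 70 mm diameter, 110 mm high, loose on the bench. Origin: centre of the underside. Leave alone.
- bolt_jar: Glass jar with steel lid, 66 mm diameter, 90 mm high, loose on the bench. Origin: centre of the underside. Leave alone.
- wood_block: Wooden block 70 x 50 x 40 mm, loose on the bench. Origin: centre of the underside. Leave alone.

How it is judged (in metres and radians):
On the way, in this order (a step that is already met when the one before it is completed fails the run):
1. the cover is pushed fully shut (value of joint cover below 0.03 rad), for 0.2 s.
2. the fingers turn the cam home with the cover shut (value of joint cam above 1.45 rad and value of joint cover below 0.03 rad and contact force between the fingers and cam above 0.3 N), for 0.05 s.
At the end, for the whole second after the job is handed in: The cover is shut (within 0.03 rad), the cam is turned to its locked stop (at least 1.45 of 1.57 rad) and at rest (value of joint cover below 0.03 rad and value of joint cam above 1.45 rad and velocity of joint cam between -0.05 and 0.05 rad/s); the robot touches nothing.
It fails at once if the cam is turned (beyond 0.6 rad) while the cover is still raised (above 0.06 rad) (value of joint cam above 0.6 rad and value of joint cover above 0.06 rad).
It fails at once if the cover is lifted open (beyond 0.8 rad) (value of joint cover above 0.8 rad).
It fails at once if a thing around the box is moved by more than 20 mm (distance of any of filler_cap, bearing, hammer, wrench, oil_tin, bolt_jar, wood_block from where it was at the start of the episode above 0.02 m).
It also fails if it takes over 54 s, if anything falls off the work surface, if the arm or the gripper's body presses on something with over 40 N, if the wrist force passes 120 N, or if a joint passes its speed limit or range.

## Working session

There is one attempt and no reset: what is moved stays moved. The work goes in short steps, Python scripts to look and compute and a tool call to move; the robot and the scene stay as the last step left them, time stands still between calls to the robot, and variables do not carry over. Pictures are saved under pics/ and viewed, at most 10 in all, crops included, and the job is handed in when it is done.

Besides the shell and the picture viewer there is one more tool, called after "Emit:" in YAML: its name, and indented under it one key for each argument. move_arm: Moves the arm, as the interface text tells. Its arguments: {"type":"object","properties":{"steps":{"type":"string"},"squeeze":{"type":"number"}},"required":["steps"]}

```bash
mkdir -p pics; python3 - <<'E'
from plant import r
import cv2,numpy as np
np.set_printoptions(precision=4,suppress=True)
o=r.get_obs();print({k:np.round(v,3) for k,v in o.items()},r.finger_overhang)
for n in("scene","side"):
    s=r.snapshot(n);cv2.imwrite(f"pics/{n}0.png",s["image"][...,::-1]);print(n,s["mtx"],s["R"],s["t"])
    np.savez(f"{n}.npz",K=s["mtx"],R=s["R"],t=s["t"])
E
```

```text
{'t': np.float64(0.0), 'qpos': array([ 1.616,  0.359,  0.011, -0.   , -1.224, -0.288]), 'qd': array([ 0.001, -0.003,  0.   ,  0.001,  0.   , -0.001]), 'tau': array([ -0.   , -58.272,  29.306,   6.997,   0.007,  -0.   ]), 'tool_pos': array([162.189, 654.75 , 236.628]), 'eef_rot': array([ 3.117, -0.38 , -0.   ]), 'ft_force': array([ 0.287,  0.217, -0.484]), 'moment': array([0.015, 0.053, 0.06 ]), 'gripper_force': np.float64(0.0), 'grip_width': np.float64(87.309)} 11.0
scene [[405.8014   0.     321.6291]
 [  0.     405.8014 204.6563]
 [  0.       0.       1.    ]] [[-0.6929  0.7211  0.0036]
 [ 0.5803  0.5606 -0.5908]
 [-0.428  -0.4072 -0.8068]] [ 355.1462 -208.5314 1452.7575]
side [[489.8642   0.     316.2598]
 [  0.     489.8642 204.9516]
 [  0.       0.       1.    ]] [[ 0.9262 -0.377  -0.0036]
 [-0.2752 -0.6695 -0.69  ]
 [ 0.2577  0.6401 -0.7238]] [-466.8631  200.7361 1447.3782]
```

View pics/scene0.png

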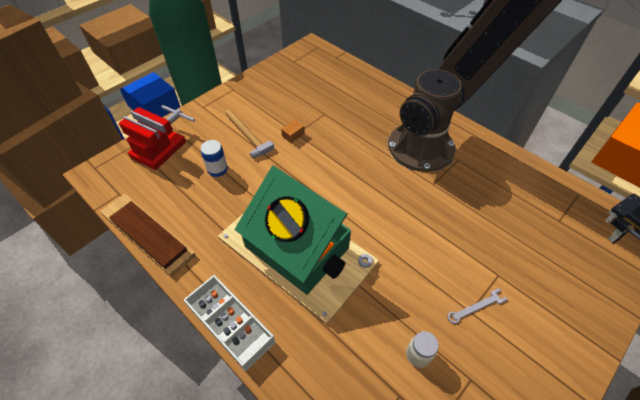

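View pics/side0.png

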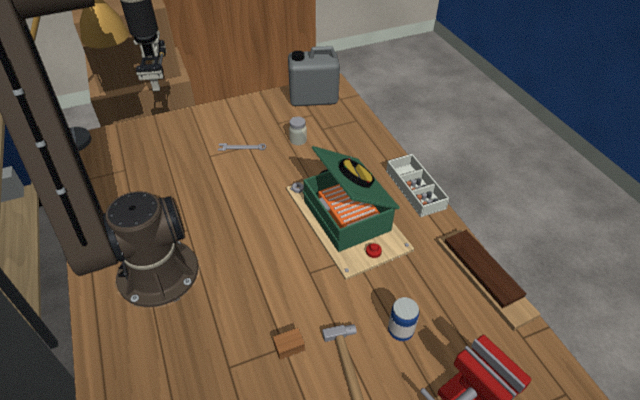

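The scene view shows the box at about (295,235), cover raised, cam at (287,219). In the side view the cover's free edge is at about (315,150)–(393,207) and the board's corners are at about (290,187), (347,271) and (411,245). Next I'll enlarge both.

```bash
python3 - <<'E'
import cv2
a=cv2.imread("pics/scene0.png")[155:325,205:395];cv2.imwrite("pics/sc.png",cv2.resize(a,None,fx=3.5,fy=3.5,interpolation=cv2.INTER_CUBIC)[:600])
a=cv2.imread("pics/side0.png")[135:280,275:425];cv2.imwrite("pics/sd.png",cv2.resize(a,None,fx=4,fy=4,interpolation=cv2.INTER_CUBIC))
E
```

```text
(no output)
```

View pics/sc.png

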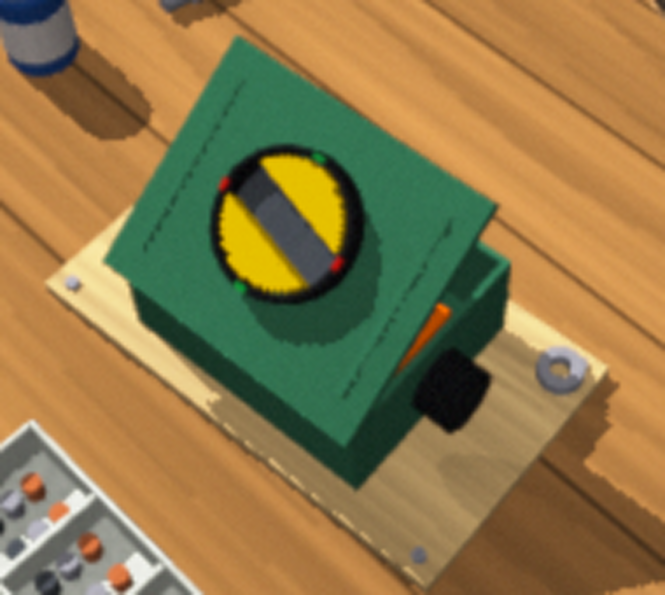

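View pics/sd.png

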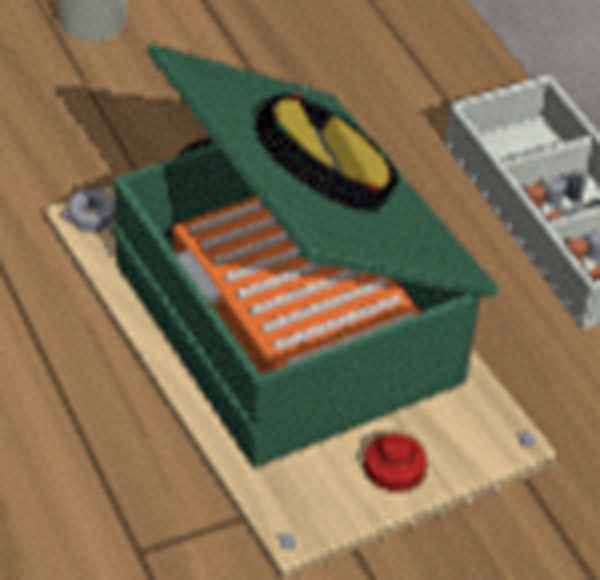

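The scene crop shows the free edge from (238,37) to (497,207), the hinge edge from (105,262) to (347,445), and the slot from about (250,180) to (325,275), turned slightly clockwise off the red marks. Side crop: board corners (45,205), (285,572), (553,455), box rim corners (120,180), (262,378), free corners (150,45), (310,250). Next is a joint fit of the pose.

```bash
cat > h.py <<'E'
import numpy as np
from scipy.optimize import least_squares
cams={n:np.load(n+".npz") for n in("scene","side")}
def proj(n,X):
    c=cams[n];p=c["K"]@(c["R"]@X+c["t"]);return p[:2]/p[2]
def hw(p,x,y,z):   # housing -> world
    c,s=np.cos(p[2]),np.sin(p[2]);return np.array([p[0]+c*x-s*y,p[1]+s*x+c*y,z])
def cov(p,d,y,h):  # cover point: d from hinge, h above underside
    c,s=np.cos(p[3]),np.sin(p[3]);return hw(p,100-d*c+h*s,y,115+d*s+h*c)
def slot(p,a,h=15,u=0):    # point at a along slot; slot dir = +y turned clockwise by phi
    return cov(p,105-a*np.sin(p[4])-u*np.cos(p[4]) ,a*np.cos(p[4])-u*np.sin(p[4]),h)
E
python3 - <<'E'
from h import *
B=lambda x,y,z:(lambda p:hw(p,x,y,z)); C=lambda d,y,h:(lambda p:cov(p,d,y,h))
f=lambda u,v:(205+u/3.5,155+v/3.5); g=lambda u,v:(275+u/4,135+v/4)
D=[("scene",B(120,-210,15),f(47,280)),("scene",B(-120,210,15),f(605,370)),("scene",B(120,210,15),f(428,583)),
("side",B(-120,210,15),g(45,205)),("side",B(-120,-210,15),g(285,570)),("side",B(120,-210,15),g(553,455)),
("side",B(-95,-120,115),g(262,378)),("side",B(-95,120,115),g(118,180)),
("scene",C(200,125,10),f(497,207)),("scene",C(200,-125,10),f(238,37)),("scene",C(0,125,10),f(347,445)),("scene",C(0,-125,10),f(105,262)),
("side",C(200,125,10),g(150,45)),("side",C(200,-125,10),g(310,250)),("scene",C(105,0,25),f(287,220)),]
# slot direction: floor ends
D+=[("scene",lambda p:slot(p,-45),f(256,180)),("scene",lambda p:slot(p,45),f(322,270))]
F=lambda p:np.concatenate([proj(n,X(p))-uv for n,X,uv in D])
best=min((least_squares(F,[600,150,w,.5,.1],loss="soft_l1") for w in(-.3,.3)),key=lambda s:s.cost)
p=best.x;np.save("p.npy",p);np.set_printoptions(precision=2,suppress=True);print(p);print(F(p).reshape(-1,2))
q=p.copy();q[3]=0
print("edge now",cov(p,185,0,10),"shut",cov(q,185,0,10),"slot",slot(q,0))
E
```

```text
[604.24 -13.96   0.08   0.59   0.3 ]
[[-1.32  0.49]
 [ 1.24 -0.7 ]
 [-0.89  1.64]
 [-0.15  0.24]
 [-0.76 -0.52]
 [ 1.38 -1.03]
 [-1.16  0.85]
 [-1.14 -0.91]
 [ 0.1  -0.37]
 [-0.31 -0.68]
 [-0.15 -0.24]
 [-0.82 -2.01]
 [-0.46 -0.5 ]
 [ 0.26  0.94]
 [-0.75  1.03]
 [ 0.15 -0.08]
 [ 0.85  0.54]]
edge now [556.34 -17.66 226.39] shut [519.49 -20.5  125.  ] slot [599.26 -14.35 130.  ]
```

Emit:
move_arm:
  steps: "1 0.53 0.56 -0.11 0;1 0.53 0.56 -0.11 0;1 0.53 0.56 -0.11 0;1 0.53 0.56 -0.11 0;1 0.53 0.56 -0.11 0;1 0.53 0.56 -0.11 0;1 0.53 0.56 -0.11 0;1 0.53 0.56 -0.11 0"
  squeeze: 10

```text
t: 0.9
tool_pos: [352.8, 317.2, 293.0]
eef_rot: [-3.118, 0.381, -0.0]
ft_force: [0.7, 0.9, 0.4]
grip_width: 29.4
gripper_force: 0.0
```

Emit:
move_arm:
  steps: "1 0.53 0.56 0 0;1 0.53 0.56 0 0;1 0.53 0.56 0 0;1 0.53 0.56 0 0;1 0.53 0.56 0 0;1 0.53 0.56 0 0;1 0.53 0.56 0 0;1 0.53 0.56 0 0"

```text
t: 1.7
tool_pos: [542.8, -18.5, 292.2]
eef_rot: [3.118, -0.382, -0.001]
ft_force: [-0.5, 0.5, 0.0]
grip_width: 0.4
gripper_force: 0.0
```

```bash
cat > st.py <<'E'
from plant import r
from h import *
from scipy.spatial.transform import Rotation as Ro
o=r.get_obs();p=np.load("p.npy");Rm=Ro.from_rotvec(o["eef_rot"]).as_matrix();T=o["tool_pos"]
np.set_printoptions(precision=3,suppress=True)
def sh(X): return Rm.T@(np.array(X)-T)/500   # scaled shift putting the TCP at X
if __name__=="__main__":
    print(o["t"],T,"yaw",np.arctan2(Rm[1,0],Rm[0,0]),"q",o["qpos"],"F",o["ft_force"],"M",o["moment"],"w",o["grip_width"])
E
python3 - <<'E'
import runpy;runpy.run_path("st.py",run_name="__main__")
from st import *
for th in(.59,.4,.3,.2,.1,0,-.03):
    q=p.copy();q[3]=th
    X=cov(q,183,0,10);X[2]+=11-9.5*np.tan(0);print(th,X,sh(X))
E
```

```text
1.7 [542.81  -18.52  292.156] yaw -0.24410044890959073 q [ 0.327  0.109 -0.192  0.    -1.27   1.   ] F [-0.48   0.508  0.026] M [ 0.171 -0.032  0.035] w 0.43149982649195956
0.59 [557.88  -17.539 236.123] [ 0.029 -0.009  0.112]
0.4 [539.772 -18.936 206.474] [-0.006  0.002  0.171]
0.3 [532.582 -19.49  189.634] [-0.019  0.007  0.205]
0.2 [527.104 -19.912 172.157] [-0.03  0.01  0.24]
0.1 [523.393 -20.198 154.22 ] [-0.037  0.013  0.276]
0 [521.487 -20.345 136.   ] [-0.04   0.014  0.312]
-0.03 [521.27  -20.362 130.506] [-0.041  0.014  0.323]
```

Emit:
move_arm:
  steps: "1 0.02 -0.008 0.04 0;1 0.029 -0.009 0.08 0;1 0.029 -0.009 0.1 0;1 0.024 -0.008 0.115 0;1 0.012 -0.004 0.13 0;1 0.006 -0.002 0.145 0;1 0 0 0.16 0;1 -0.006 0.002 0.171 0"

```text
t: 2.5
tool_pos: [538.5, -15.8, 206.8]
eef_rot: [-3.118, 0.38, -0.001]
ft_force: [0.8, 0.3, 2.2]
grip_width: 0.4
gripper_force: 0.6
```

Emit:
move_arm:
  steps: "1 -0.007 0.003 0.018 0;1 -0.013 0.005 0.036 0;1 -0.019 0.006 0.054 0;1 -0.024 0.008 0.072 0;1 -0.028 0.01 0.09 0;1 -0.031 0.011 0.106 0;1 -0.033 0.012 0.12 0;1 -0.034 0.012 0.134 0"

```text
t: 3.3
tool_pos: [520.7, -18.0, 139.4]
eef_rot: [3.118, -0.38, -0.001]
ft_force: [0.3, -0.7, 1.2]
grip_width: 0.5
gripper_force: 0.5
```

Emit:
move_arm:
  steps: "1 0 0 0.006 0;1 0 0 0.01 0;1 0 0 0.014 0;1 0 0 0.014 0"

```text
t: 3.7
tool_pos: [520.6, -18.0, 136.0]
eef_rot: [3.118, -0.379, 0.0]
ft_force: [-14.3, 4.0, 31.6]
grip_width: 0.4
gripper_force: 15.6
```

Emit:
move_arm:
  steps: "1 0 0 0 0;1 0 0 0 0;1 0 0 -0.05 0;1 0 0 -0.12 0;1 0.1 0.03 -0.22 0;-0.2 0.155 -0.05 -0.22 0;-0.2 0.155 -0.05 -0.22 0;-0.2 0.155 -0.05 -0.22 0"

```text
t: 4.5
tool_pos: [603.3, -11.7, 242.5]
eef_rot: [3.118, -0.38, -0.001]
ft_force: [-0.2, 0.4, -0.1]
grip_width: 18.9
gripper_force: 0.0
```

```bash
python3 - <<'E'
import runpy;runpy.run_path("st.py",run_name="__main__")
from st import *
import cv2
s=r.snapshot("wrist");np.savez("w.npz",K=s["mtx"],M=s["mount"],T=T,R=Rm);cv2.imwrite("pics/w0.png",s["image"][...,::-1])
print(s["mtx"],s["mount"])
E
```

```text
4.5 [603.304 -11.701 242.511] yaw -0.24279065618057288 q [ 0.304  0.239 -0.145 -0.    -1.187  1.024] F [-0.173  0.441 -0.075] M [-0.043  0.111  0.077] w 18.880291885157963
[[307.809   0.    321.576]
 [  0.    307.809 203.973]
 [  0.      0.      1.   ]] [[  -0.      -0.958   -0.288   77.553]
 [   1.       0.      -0.001    0.909]
 [   0.001   -0.288    0.958 -146.814]
 [   0.       0.       0.       1.   ]]
```

View pics/w0.png

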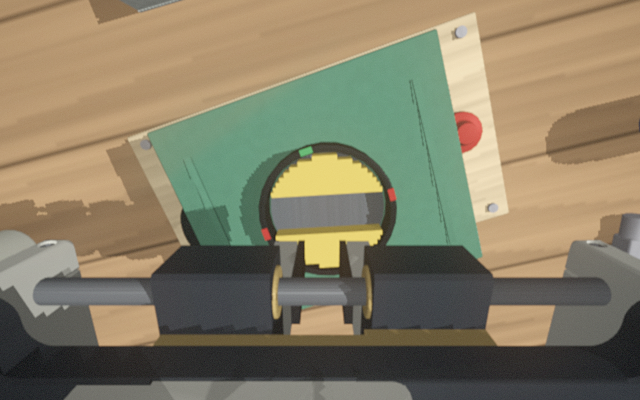

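The wrist view shows the cover flat. The collar spans x 262–397 with red marks at (266,234) and (392,194). The slot is nearly horizontal: upper chord (272,198)–(383,191), lower floor edge (277,233)–(383,227).

```bash
python3 - <<'E'
from st import *
w=np.load("w.npz")
def pl(u,v,z):
    d=w["R"]@w["M"][:3,:3]@np.linalg.inv(w["K"])@[u,v,1];c=w["R"]@w["M"][:3,3]+w["T"]
    return c+d*(z-c[2])/d[2]
A=[pl(272,198,146),pl(383,191,146)];B=[pl(277,233,130),pl(383,227,130)]
R1,R2=pl(266,234,147),pl(392,194,147)
ang=lambda a,b:np.arctan2(*(a-b)[1::-1])
print("red mid",(R1+R2)/2,"dir",ang(R1,R2),np.linalg.norm(R1-R2));print(A,B,ang(A[0],A[1]),ang(B[0],B[1]))
m=(sum(A)+sum(B))/4;print("slot mid",m)
n=np.array([-np.sin(ang(*A)),np.cos(ang(*A)),0]);print("gap",n@(A[0]-B[0]),n@(A[1]-B[1]))
q=p.copy();q[3]=0;print("fit slot",slot(q,0), "slot ang",np.pi/2+p[2]-p[4])
for X in((R1+R2)/2,slot(q,0)):
    X=X.copy();X[2]=145;print(sh(X))
E
```

```text
red mid [597.514 -16.247 147.   ] dir 1.652071255074559 110.1526749634358
[array([621.98 ,  24.896, 146.   ]), array([605.928, -64.633, 146.   ])] [array([585.593,  33.593, 130.   ]), array([568.259, -60.663, 130.   ])] 1.3933803171477424 1.3889223012598713
slot mid [595.44  -16.702 138.   ]
gap -37.35069319412814 -37.77793384673336
fit slot [599.256 -14.349 130.   ] slot ang 1.3527351453848115
[-0.006  0.01   0.194]
[-0.004  0.006  0.194]
```

Emit:
move_arm:
  steps: "0.1 -0.006 0.009 0 -0.03;0.1 -0.006 0.009 0.05 -0.03;0.1 -0.006 0.009 0.1 -0.03;0.1 -0.006 0.009 0.13 -0.03;0.1 -0.006 0.009 0.15 -0.03;0.1 -0.006 0.009 0.16 -0.03;0.1 -0.006 0.009 0.165 -0.03;0.1 -0.006 0.009 0.165 -0.03"

```text
t: 5.35
tool_pos: [598.3, -15.8, 160.9]
eef_rot: [-3.128, 0.287, -0.001]
ft_force: [0.6, -0.2, 0.1]
grip_width: 39.7
gripper_force: 0.0
```

```bash
python3 - <<'E'
import runpy;runpy.run_path("st.py",run_name="__main__")
from st import *
import cv2
print(sh([597.5,-16,145]))
s=r.snapshot("wrist");cv2.imwrite("pics/w1.png",s["image"][...,::-1])
E
```

```text
5.35 [598.325 -15.81  160.871] yaw -0.1826805199582859 q [ 0.3    0.294 -0.267  0.    -1.009  1.088] F [ 0.645 -0.234  0.085] M [-0.005  0.041  0.057] w 39.67721480233809
[-0.002  0.001  0.032]
```

View pics/w1.png

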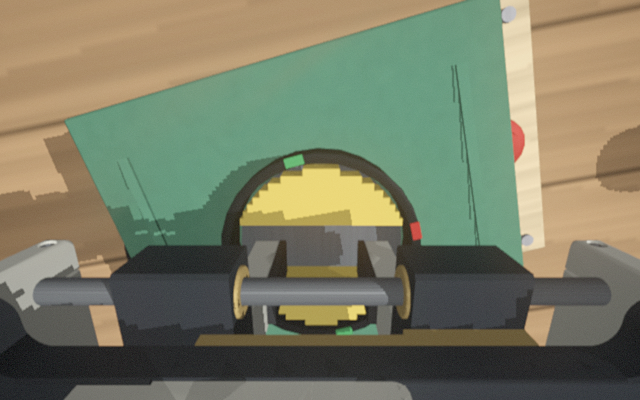

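The slot's far chord runs horizontally at row 226 and both fingertips (x≈262 and 378) stand over the slot floor, lined up. I'll lower into it.

Emit:
move_arm:
  steps: "0.1 -0.002 0.001 0.01 0;0.1 -0.002 0.001 0.02 0;0.1 -0.002 0.001 0.03 0;0.1 -0.002 0.001 0.03 0"

```text
t: 5.8
tool_pos: [596.6, -16.2, 144.6]
eef_rot: [3.128, -0.287, -0.002]
ft_force: [0.1, -0.1, -0.4]
grip_width: 39.6
gripper_force: 0.0
```

Emit:
move_arm:
  steps: "0.1 0 0 0 0.05;0.1 0 0 0 0.11;0.1 0 0 0 0.17;0.1 0 0 0 0.23;0.1 0 0 0 0.29;0.1 0 0 0 0.35;0.1 0 0 0 0.41;0.1 0 0 0 0.47"

```text
t: 6.6
tool_pos: [597.5, -16.1, 145.7]
eef_rot: [-2.655, 1.678, -0.001]
ft_force: [0.9, -0.1, -0.1]
grip_width: 39.4
gripper_force: 2.1
```

Emit:
move_arm:
  steps: "0.1 0 0 0 0.05;0.1 0 0 0 0.1;0.1 0 0 0 0.15;0.1 0 0 0 0.2;0.1 0 0 0 0.23;0.1 0 0 0 0.23"

```text
t: 7.2
tool_pos: [597.4, -15.8, 145.7]
eef_rot: [-2.207, 2.235, -0.0]
ft_force: [-0.5, 1.3, 1.0]
grip_width: 39.7
gripper_force: 0.6
```

```bash
python3 st.py
```

```text
7.2 [597.357 -15.816 145.655] yaw -1.5833048994946874 q [ 0.3    0.307 -0.287 -0.    -0.976 -0.313] F [-0.516  1.289  0.98 ] M [ 0.548  0.064 -0.004] w 39.712357707065365
```

Emit:
move_arm:
  steps: "0.1 0 0 0 0.02;0.1 0 0 0 0.04;0.1 0 0 0 0.06;0.1 0 0 0 0.06"

```text
t: 7.6
tool_pos: [597.4, -15.6, 145.7]
eef_rot: [-2.074, 2.359, -0.0]
ft_force: [-1.4, 3.4, 1.4]
grip_width: 39.4
gripper_force: 14.4
```

```bash
python3 st.py
```

```text
7.6 [597.395 -15.584 145.683] yaw -1.699421605337607 q [ 0.301  0.307 -0.287 -0.    -0.976 -0.429] F [-1.352  3.435  1.407] M [1.427 0.146 1.161] w 39.42339714414177
```

The moment about z rose to 1.16 N m, so the cam is at its stop. I'll ease off slightly and lift out.

Emit:
move_arm:
  steps: "0.1 0 0 0 0;0.1 0 0 0 -0.05;0.1 0 0 0 -0.07;0.1 0 0 -0.02 -0.07;0.1 0 0 -0.06 -0.07;0.1 0 0 -0.14 -0.07;0.1 0 0 -0.24 -0.07;0.1 0 0 -0.32 -0.07"

```text
t: 8.4
tool_pos: [597.3, -16.8, 309.3]
eef_rot: [-2.228, 2.213, -0.003]
ft_force: [0.7, -0.2, 0.4]
grip_width: 39.5
gripper_force: 0.0
```

Emit:
move_arm:
  steps: "0.1 0 -0.15 -0.05 0;0.1 0 -0.3 -0.05 0;0.1 0 -0.3 -0.05 0;0.1 0 -0.3 -0.05 0"

```text
t: 8.8
tool_pos: [751.0, -15.3, 326.3]
eef_rot: [2.225, -2.212, -0.004]
ft_force: [0.1, 0.3, -1.2]
grip_width: 39.4
gripper_force: 0.0
```

```bash
python3 st.py; python3 - <<'E'
from plant import r
import cv2
a=r.snapshot("scene")["image"][...,::-1][155:325,205:395];b=r.snapshot("side")["image"][...,::-1][135:280,275:425]
cv2.imwrite("pics/end.png",cv2.hconcat([cv2.resize(a,(400,400)),cv2.resize(b,(400,400))]))
E
```

```text
8.8 [751.027 -15.34  326.258] yaw -1.564905500034247 q [ 0.238  0.459  0.362  0.    -1.479 -0.232] F [ 0.084  0.271 -1.206] M [ 0.127 -0.083  0.05 ] w 39.40831410854794
```

View pics/end.png

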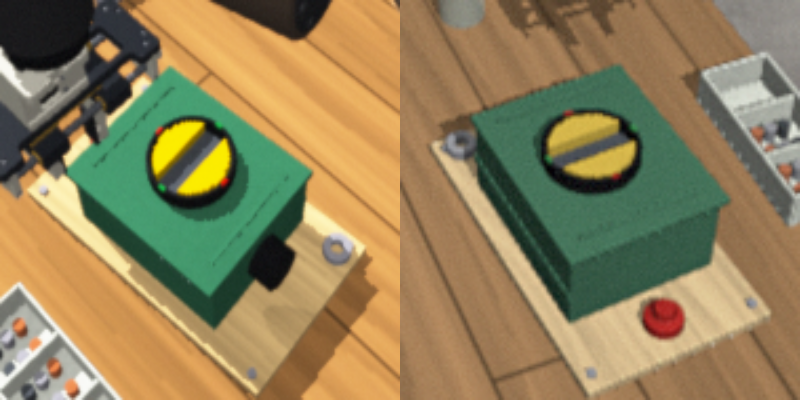

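The end view shows the cover flat, the slot in line with the green marks at (162,187) and (223,127), cap and bearing unmoved, and the hand clear.

```bash
python3 -c "
from plant import r
print(r.finish_job())"
```

```text
the job is handed in; nothing more can be done
None
```

The job is handed in at about 9 s of the 54 s allowed: the cover is shut, the cam is turned to its locked stop, the hand is clear, and the cap and bearing on the board look unmoved; no verdict came back.

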